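# Rebuild the shaft stack of a tube rotator

## Task

Rebuild the shaft of the tube rotator drive standing on the desk: push the tall spacer sleeve over the shaft's two spring balls and down until it sits on the bearing ring, then the flat thrust washer on top of it, and last the flanged retaining collar, flange down, pressed home so that the balls spring out above it. The shaft's axis stands 5 mm off the middle of its foot in a direction that has to be found by eye or feel, so feel each part on and never lean on it with more than about 30 N (3 kg). Leave the two petri dishes and the small bottle where they are.

Things in the scene. Friction and masses are not known exactly. Their poses are not given: they have to be found in the camera images.
- drive_foot: fixed foot of a tube rotator drive: grey plate 110x110x12 mm, on it a round housing 72 mm wide up to z = 23 mm. Origin: centre of its underside on the desk. An eccentric bush in it (54 mm wide, up to 25 mm) carries bearing ring and shaft, whose common upright axis is 5 mm sideways of the origin, in a direction that differs from run to run and is not measured
- seat_level (a point): 28 mm above the foot's origin: height of the top of the steel bearing ring (29 mm wide) on which the stack sits. Seated, the undersides of spacer, washer and retainer are 0, 30 and 40 mm above this height, each part centred on the shaft (some 5 mm sideways of this point, with 0.8 mm play)
- shaft_top_level (a point): 108 mm above the foot's origin: height of the top of the shaft, which is rigid, of steel, 18 mm in diameter, its top edge bevelled by 1.6 mm. The shaft itself is 5 mm sideways of this point, direction unknown
- ball_level (a point): 93.5 mm above the foot's origin: height of two opposite sprung balls that stand 2 mm proud of the shaft; a part needs roughly 4 to 10 N downward to pass them and does not fall past them by its own weight. They spring out just above the top of the seated retainer
- spacer: plain aluminium sleeve, outside diameter 36 mm, bore 19.6 mm, 30 mm tall, standing on the desk, about 0.09 kg. Origin: centre of its underside, z along the bore
- washer: flat steel thrust washer, outside diameter 42 mm, bore 19.6 mm, 10 mm thick, lying on the desk, about 0.07 kg. Origin: centre of its underside, z along the bore
- retainer: dark steel retaining collar, bore 19.6 mm, 22 mm tall: flange 40 mm in diameter and 6 mm thick at the bottom, ribbed hub 32 mm in diameter above it, about 0.08 kg. Stands flange down. Origin: centre of its underside, z along the bore, up
- reagent_bottle: bystander: small white bottle with red cap, 40 mm in diameter, 85 mm tall, origin at the centre of its underside
- petri_dish: bystander: petri dish 58 mm in diameter, 15 mm tall, on the near side of the desk to the right, origin at the centre of its underside
- small_dish: bystander: petri dish 58 mm in diameter, 15 mm tall, on the near side of the desk to the left, origin at the centre of its underside

How it is judged:
By the outcome, as a careful person would: the job done as asked, in the order asked, and still so for the second after the job is handed in, with the robot touching nothing.
It also fails if it takes over 72 s, if anything falls off the work surface, if the arm or the gripper's body presses on something with over 40 N, if the wrist force passes 120 N, or if a joint passes its speed limit or range.

## Robot

A 6-joint arm with a two-finger parallel gripper is mounted at the origin on a cart in front of the work surface, level with it; the furniture and walls round the work are solid. World frame = base frame: x ahead of the robot, y to its left, z up, the work surface at z = 0. Lengths are in m, angles in rad, forces in N, time in s.
With the tool pointing down it reaches from about 0.25 to 0.775 m from the base axis. Payload 4 kg.
Tool frame: the origin (TCP) lies at the very end of the fingers, on their centre line; the grasp point (between the pads) lies 19 mm behind it; z points along the fingers, y is the direction in which the jaws open and shut (so a half turn about z gives the same grasp; the last joint's range is limited). The gripper opens to 94 mm and grips with 3 to 60 N. Pads are 16 mm wide; open, the fingers measure 119 mm over their backs; the gripper's body (75 mm by 177 mm) begins 78 mm behind the grasp point.
Start: joints at [1.227, 0.087, 1.371, -0, 1.684, -0.103], TCP at [0.131, 0.534, 0.206] pointing down, gripper open.
Joint ranges: [-3.1, 3.1], [-0.76, 2.03], [0.27, 2.55], [-1.08, 4.22], [0.17, 2.65], [-2.57, 2.57]. Speed limits (rad/s): [2.79, 2.79, 3.14, 3.14, 3.14, 3.14].

## Interface

Orientations are given as [roll, pitch, yaw] about the fixed x, y, z axes, in that order (R = Rz(yaw) Ry(pitch) Rx(roll)).
In Python, from bench import robot, cams, models gives the robot as it stands.
- The arm moves only by the tool step_arm, never from a script. Its argument "series" is a list of rows, each a list of 5 numbers: the gripper command: -1 is shut, 1 is fully open, values between are in proportion, then the shift along the tool's x, y, z in mm, then the turn about the tool's z in degrees. A call has 1 to 20 rows; each row is the pose to reach, as a shift and turn from the pose commanded when the call began, along the tool's axes at that moment; what a row does not reach only later rows make up. A row lasts 1/8 s, in which the tool goes at most 62.5 mm and 10.7 degrees, less where a joint would pass 70% of its speed; a pose out of reach is approached as far as the arm can. A call with a gripper value outside its range is refused whole. The fingers move at their own pace and stop on an object; the grip force is fixed at half the most. Time passes only in rows, so rows that repeat a pose let the fingers close. It gives the time, the measured TCP pose, the force and the opening at its end, in the units of the state.
- robot.get_obs(): the state, without advancing time (a new reading comes with each control period).
- cams.snapshot(name): name is "scene" or "top"; returns a dict with "pixels" (480x640x3 uint8, red, green, blue), "fov_y" (degrees; the focal length in pixels is half the picture's height over the tangent of half this angle, whatever the lens; pixels are square), "cx", "cy" (the principal point, pixels), "R" (3x3) and "t" (3): a world point X has camera coordinates R X + t. Camera axes: x right, y down, z forward; pixel columns grow to the right and rows downward; lengths in m; the calibration is good to about 2 mm. A picture is of the moment at which its call begins. There is no depth.
- robot.close_job(): hands the job in, once; it reports no verdict.
Trained networks look in a picture, given as the dict that the camera call returned (one of the last four; its "shot" number tells which), for a name from the list of things; names that differ only in an ending like _2 or _b are one class to them, and where a whole thing is asked for, a point or a joint stands for the part that bears it (a point fixed in the world has none). Each returns a list of dicts, best first, with "p" (0 to 1); they miss things now and then, are a little off and sometimes report something else, mostly with a low value. They report only what shows in the picture. A call takes as long as a camera call.
- models.find_in(picture, label): "position" ([x, y, z] in m, in world coordinates, good to about 4 mm: the middle of the surface that is visible of it).
- models.pinpoint(picture, label): "position" ([x, y, z] in m, in world coordinates, good to about 4 mm: a listed point, or the origin of a listed thing).
The state is a dict: "time": time; "joint_positions": joint angles; "qvel": joint speeds; "joint_torque": joint torques, N m; "tool_pos": TCP position; "ee_rot": TCP orientation; "wrist_force": force on the tool from outside, world axes, zero at the start; "wrist_torque": the same for the moment, N m; "width": finger opening in m.
Only numpy, scipy, OpenCV 4.12 (cv2) and the standard library are available. Lean on these libraries where they do the work, as an engineer would, in place of code of your own. Each camera call takes 0.05 s, during which the arm holds its last target. There are 200 camera calls.

## Working session

There is one attempt and no reset: what is moved stays moved. The work goes in short steps, Python scripts to look and compute and a tool call to move; the robot and the scene stay as the last step left them, time stands still between calls to the robot, and variables do not carry over. Pictures are saved under pics/ and viewed, about 8 in all and at most 12, crops included, and the job is handed in when it is done.

Besides the shell and the picture viewer there is one more tool, called after "Call:" as name(argument=value, ...) on one line, values as JSON. step_arm: Moves the arm, as the interface text tells. Its arguments: {"type":"object","properties":{"series":{"type":"array","items":{"type":"array","items":{"type":"number"}}}},"required":["series"]}

```bash
mkdir -p pics; ls
cat > h.py <<'E'
from bench import robot, cams, models
import numpy as np, cv2
def snap(n,f=None):
    p=cams.snapshot(n)
    if f: cv2.imwrite(f'pics/{f}.png',cv2.cvtColor(p['pixels'],cv2.COLOR_RGB2BGR))
    return p
def foc(p): return 240/np.tan(np.radians(p['fov_y'])/2)
def proj(p,X):
    c=np.array(p['R'])@np.array(X)+np.array(p['t']); return foc(p)*c[:2]/c[2]+[p['cx'],p['cy']]
def ray(p,u,v,z):
    R=np.array(p['R']);t=np.array(p['t']);C=-R.T@t
    d=R.T@np.array([(u-p['cx'])/foc(p),(v-p['cy'])/foc(p),1]);return C+d*(z-C[2])/d[2]
E
python3 - <<'E'
from h import *
o=robot.get_obs();print(o['tool_pos'],o['ee_rot'],o['time'])
for n in('scene','top'):
    p=snap(n,n+'0');R=np.array(p['R']);print(n,p['fov_y'],'cam',-R.T@np.array(p['t']),'fwd',R[2],R[0])
    for l in['drive_foot','seat_level','shaft_top_level','spacer','washer','retainer','reagent_bottle','petri_dish','small_dish']:
        for r in models.pinpoint(p,l)[:2]: print(l,np.round(r['position'],4),round(r['p'],2),proj(p,r['position']).round())
E
```

```text
pics
[0.13100164 0.53361266 0.20433517] [-3.13947022e+00 -1.88375789e-04  2.90073720e+00] 0.0
scene 51.98517987652346 cam [-0.25876257 -0.42018217  0.6436253 ] fwd [ 0.73165176  0.44900594 -0.51291263] [ 0.51426576 -0.85746151 -0.01704357]
drive_foot [0.5123 0.0576 0.0007] 0.65 [312. 284.]
drive_foot [4.920e-01 2.217e-01 2.000e-04] 0.47 [249. 269.]
seat_level [0.5147 0.0567 0.0269] 0.66 [313. 274.]
seat_level [4.969e-01 3.534e-01 4.000e-04] 0.48 [208. 253.]
shaft_top_level [0.518  0.0578 0.1068] 0.73 [313. 242.]
spacer [0.4955 0.3542 0.006 ] 0.62 [207. 252.]
washer [ 0.4921  0.221  -0.0027] 0.44 [249. 270.]
retainer [ 0.4808 -0.1745 -0.0005] 0.73 [404. 326.]
retainer [ 0.4916  0.2199 -0.0032] 0.24 [249. 270.]
reagent_bottle [ 6.723e-01  1.508e-01 -6.000e-04] 0.82 [313. 243.]
reagent_bottle [0.5132 0.0547 0.028 ] 0.31 [313. 274.]
petri_dish [ 4.238e-01 -2.423e-01  3.000e-04] 0.59 [427. 355.]
small_dish [ 0.4026  0.2836 -0.0026] 0.81 [204. 281.]
top 42.54720576332849 cam [0.36891834 0.06902048 1.3627989 ] fwd [ 0.14434992 -0.00132551 -0.98952582] [-0.0282571  -0.99959681 -0.00278309]
drive_foot [0.5117 0.0594 0.0015] 0.91 [326. 260.]
drive_foot [ 0.4977  0.2271 -0.0023] 0.64 [251. 268.]
shaft_top_level [0.513  0.0538 0.1096] 0.72 [329. 254.]
spacer [ 0.4987  0.3519 -0.0043] 0.68 [195. 270.]
washer [ 0.4954  0.2262 -0.0007] 0.68 [251. 269.]
retainer [ 0.477 -0.166 -0.   ] 0.46 [429. 273.]
reagent_bottle [0.6756 0.1502 0.0016] 0.65 [284. 189.]
reagent_bottle [ 5.127e-01  5.770e-02 -1.000e-04] 0.37 [327. 259.]
small_dish [4.028e-01 2.800e-01 1.000e-04] 0.79 [227. 312.]
```

Run:
```python
import cv2,numpy as np
t=cv2.imread('pics/top0.png');s=cv2.imread('pics/scene0.png')
a=cv2.resize(t[170:340,170:470],(800,453),interpolation=2);cv2.imwrite('pics/a.png',a)
b=cv2.resize(s[200:400,180:460],(800,571),interpolation=2);cv2.imwrite('pics/b.png',b)
```

```text
(no output)
```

View pics/a.png

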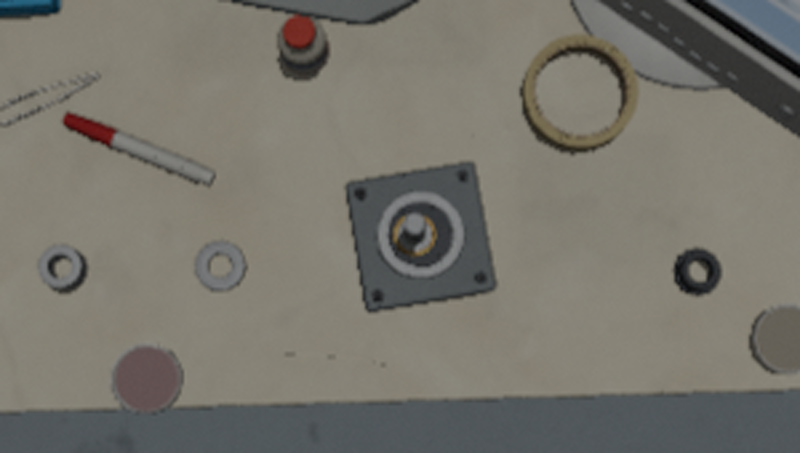

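View pics/b.png

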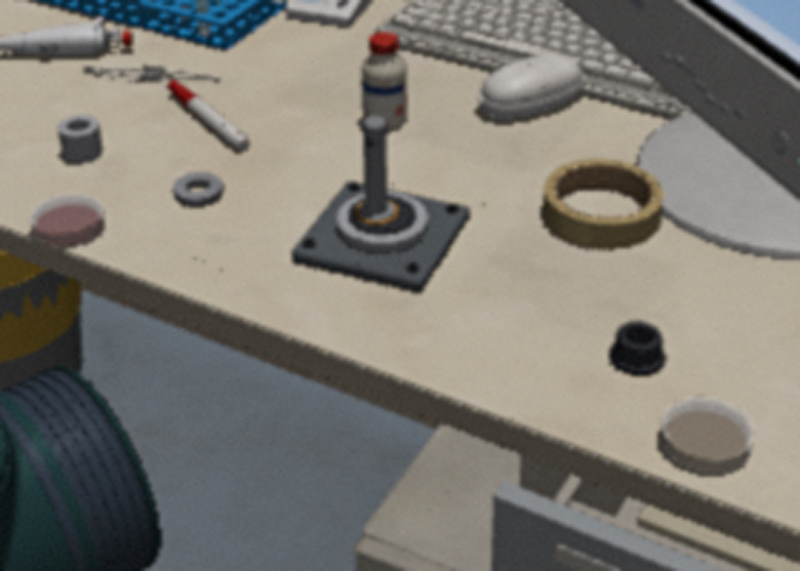

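```bash
cat >> h.py <<'E'
def toolshift(dw,yaw):
    c,s=np.cos(yaw),np.sin(yaw); return np.array([c*dw[0]+s*dw[1], s*dw[0]-c*dw[1], -dw[2]])*1e3
E
python3 - <<'E'
from h import *
t=snap('top');s=snap('scene')
f=lambda x,y:(170+x/2.6667-.3,170+y/2.6667-.3); g=lambda x,y:(180+x/2.857-.3,200+y/2.857-.3)
print('shaft top',ray(t,*f(415,225),.108),ray(s,*g(374,122),.108))
print('foot top',ray(t,*f(420.75,235.75),.012),'scene',np.mean([ray(s,*g(*q),.012) for q in[(350,184),(469,209),(420,287),(294,252)]],0))
print('housing',ray(t,*f(421,235),.023))
print('spacer',ray(t,*f(62,265),.03),ray(s,*g(79,126),.03))
print('washer',ray(t,*f(220,265),.01),ray(s,*g(198,186),.01))
print('retainer',ray(t,*f(698,270),.022),ray(s,*g(638,334),.022))
ims=[]
for p,X in((t,(.513,.057,.108)),(t,(.513,.057,.025)),(s,(.513,.057,.108)),(s,(.513,.057,.025))):
    c=proj(p,X).round().astype(int);print(c)
    im=cv2.cvtColor(p['pixels'],4)[c[1]-19:c[1]+19,c[0]-19:c[0]+19];ims.append(cv2.resize(im,(400,300) if 0 else (300,300),interpolation=0))
cv2.imwrite('pics/c.png',np.vstack([np.hstack(ims[:2]),np.hstack(ims[2:])]))
E
```

```text
shaft top [0.51228163 0.06204721 0.108     ] [0.51413336 0.06075443 0.108     ]
foot top [0.51418557 0.05702557 0.012     ] scene [0.51193196 0.05322614 0.012     ]
housing [0.51361406 0.05690031 0.023     ]
spacer [0.4966819  0.34954354 0.03      ] [0.49630712 0.34928052 0.03      ]
washer [0.49487968 0.22333171 0.01      ] [0.49482141 0.22179096 0.01      ]
retainer [ 0.47853133 -0.16846069  0.022     ] [ 0.48059241 -0.1709282   0.022     ]
[328 254]
[328 258]
[312 243]
[313 275]
```

View pics/c.png

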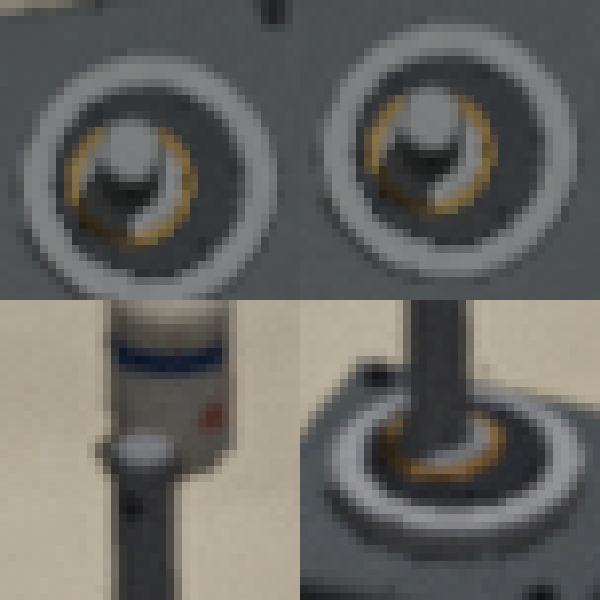

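Run:
```python
from h import *
o=robot.get_obs();y=o['ee_rot'][2]
print(toolshift(np.array([.4965,.3494,.06])-o['tool_pos'],y), o['tool_pos'],y)
```

```text
[-398.85112571  -92.29938996  145.49735369] [0.13116683 0.53415138 0.20549735] 2.9008003339335575
```

Call:
step_arm(series=[[0.3, -200, -46, 40, 45], [0.3, -398.9, -92.3, 60, 90], [0.3, -398.9, -92.3, 60, 90], [0.3, -398.9, -92.3, 60, 90], [0.3, -398.9, -92.3, 60, 90], [0.3, -398.9, -92.3, 60, 90], [0.3, -398.9, -92.3, 60, 90], [0.3, -398.9, -92.3, 60, 90], [0.3, -398.9, -92.3, 80, 90], [0.3, -398.9, -92.3, 130, 90], [0.3, -398.9, -92.3, 145, 90], [0.3, -398.9, -92.3, 145, 90]])

```text
time: 2.6
tool_pos: [0.4958, 0.349, 0.0594]
ee_rot: [-3.14, 0.002, 1.33]
wrist_force: [0.4, -0.1, 0.3]
width: 0.0613
```

Run:
```python
from h import *
o=robot.get_obs();y=o['ee_rot'][2]
print(toolshift(np.array([.4965,.3494,.007])-o['tool_pos'],y), o)
```

```text
[ 0.52550429  0.56746313 52.39168482] {'time': 2.6, 'joint_positions': array([5.19847024e-01, 2.82908090e-01, 1.43677700e+00, 5.17181666e-05,
       1.42467571e+00, 7.60517503e-01]), 'qvel': array([ 0.00063987, -0.03180268, -0.05551978,  0.00011551,  0.00227484,
       -0.0002129 ]), 'joint_torque': array([-4.62021260e-02, -3.94691169e+01, -2.76161438e+01,  5.83147863e-02,
       -5.53519826e-02, -6.50499642e-04]), 'tool_pos': array([0.49582363, 0.3490249 , 0.05939168]), 'ee_rot': array([-3.13955193e+00,  1.87101470e-03,  1.33012016e+00]), 'wrist_force': array([ 0.37495628, -0.1366047 ,  0.32284111]), 'wrist_torque': array([-0.05415348,  0.07754833,  0.01013941]), 'width': 0.061296879916419446}
```

Call:
step_arm(series=[[0.3, 0, 0, 30, 0], [0.3, 0, 0, 50, 0], [0.3, 0, 0, 52, 0], [-0.5, 0, 0, 52, 0], [-0.5, 0, 0, 52, 0], [-0.5, 0, 0, 52, 0], [-0.5, 0, 0, 52, 0], [0.3, 0, 0, 52, 0], [0.3, 0, 0, 52, 0], [0.3, 0, 0, 52, 0], [0.3, 0, 0, 52, -45], [0.3, 0, 0, 52, -90], [0.3, 0, 0, 52, -90], [0.3, 0, 0, 52, -90], [0.3, 0, 0, 52, -90], [0.3, 0, 0, 52, -90], [0.3, 0, 0, 52, -90], [0.3, 0, 0, 52, -90], [0.3, 0, 0, 52, -90], [0.3, 0, 0, 52, -90]])

```text
time: 5.1
tool_pos: [0.4964, 0.3493, 0.0081]
ee_rot: [-3.141, -0.0, 2.9]
wrist_force: [0.1, -0.0, 0.1]
width: 0.0613
```

Call:
step_arm(series=[[-1, 0, 0, 0, 0], [-1, 0, 0, 0, 0], [-1, 0, 0, 0, 0], [-1, 0, 0, 0, 0], [-1, 0, 0, -60, 0], [-1, 0, 0, -120, 0], [-1, 0, 0, -140, 0], [-1, 0, 0, -140, 0]])

```text
time: 6.1
tool_pos: [0.4976, 0.35, 0.1509]
ee_rot: [3.138, 0.003, 2.901]
wrist_force: [0.0, -0.1, -2.0]
width: 0.0361
```

Run:
```python
from h import *
o=robot.get_obs();y=o['ee_rot'][2]
p=snap('scene');c=proj(p,o['tool_pos']).astype(int)
cv2.imwrite('pics/d.png',cv2.resize(cv2.cvtColor(p['pixels'],4)[c[1]-60:c[1]+40,c[0]-60:c[0]+60],None,fx=5,fy=5))
print(toolshift(np.array([.5137,.0618,.145])-o['tool_pos'],y), o['tool_pos'],o['ee_rot'],o['wrist_force'],o['joint_positions'][-1])
```

```text
[ -84.37937865 -275.99827959    5.92461345] [0.49759435 0.34995888 0.15092461] [3.13831726 0.00349769 2.90072599] [ 0.00551492 -0.0918599  -1.95686453] -0.8101511831873925
```

View pics/d.png

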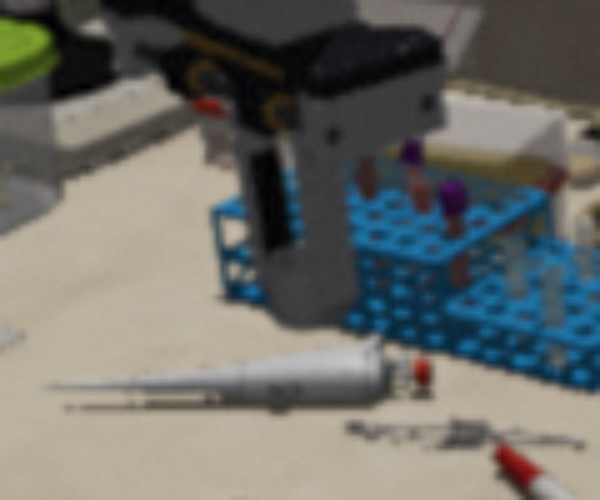

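Call:
step_arm(series=[[-1, -17, -55, 0, 0], [-1, -34, -110, 0, 0], [-1, -51, -165, 0, 0], [-1, -67, -220, 0, 0], [-1, -79, -258, 5, 0], [-1, -84.4, -276, 12, 0], [-1, -84.4, -276, 15, 0], [-1, -84.4, -276, 15, 0], [-1, -84.4, -276, 15, 0], [-1, -84.4, -276, 15, 0]])

```text
time: 7.4
tool_pos: [0.5129, 0.0623, 0.1338]
ee_rot: [3.141, 0.001, 2.902]
wrist_force: [0.2, -0.2, -0.6]
width: 0.0362
```

Run:
```python
from h import *
for i in range(2):
    p=snap('scene');o=robot.get_obs();y=o['ee_rot'][2];print(o['tool_pos'],o['wrist_force'],toolshift(np.array([.5137,.0618,.14])-o['tool_pos'],y))
c=proj(p,[.5137,.0618,.115]).round().astype(int);print(c)
t=snap('top');d=proj(t,[.5137,.0618,.115]).round().astype(int)
cr=lambda p,c:cv2.resize(cv2.cvtColor(p['pixels'],4)[c[1]-30:c[1]+30,c[0]-20:c[0]+20],(400,600),interpolation=cv2.INTER_CUBIC)
cv2.imwrite('pics/e.png',np.hstack([cr(p,c),cr(t,d)]))
```

```text
[0.51285833 0.06206415 0.13381744] [-0.11039451  0.94215624 -0.64173369] [-0.88030358 -0.05704372 -6.1825614 ]
[0.51284924 0.06185661 0.13378959] [-0.3512712   0.22164305 -0.48932573] [-0.83987626  0.14700471 -6.21041132]
[310 240]
```

View pics/e.png

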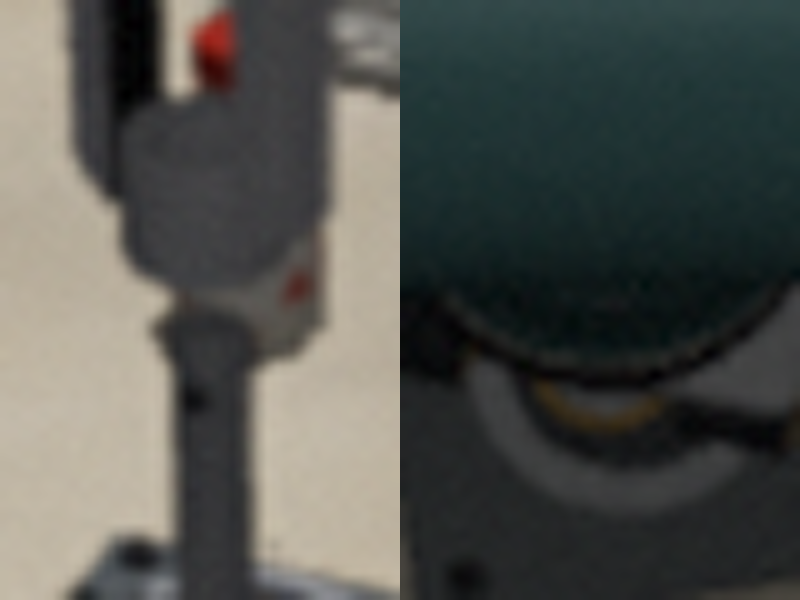

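Call:
step_arm(series=[[-1, -1.2, -0.9, 5, 0], [-1, -1.2, -0.9, 13, 0], [-1, -1.2, -0.9, 13, 0], [-1, -1.2, -0.9, 16, 0], [-1, -1.2, -0.9, 18, 0], [-1, -1.2, -0.9, 19, 0], [-1, -1.2, -0.9, 19.5, 0]])

```text
time: 8.43
tool_pos: [0.5138, 0.0604, 0.1142]
ee_rot: [3.141, 0.0, 2.901]
wrist_force: [0.0, 1.3, -1.1]
width: 0.0363
```

Call:
step_arm(series=[[-1, 0, 0, 1, 0], [-1, 0, 0, 2, 0], [-1, 0, 0, 3, 0], [-1, 0, 0, 3.5, 0]])

```text
time: 8.93
tool_pos: [0.5137, 0.0604, 0.1106]
ee_rot: [3.141, 0.0, 2.901]
wrist_force: [-0.4, 3.1, -0.1]
width: 0.0363
```

Call:
step_arm(series=[[-1, 0.1, 0.5, 0, 0], [-1, 0.1, 0.5, 1.5, 0], [-1, 0.1, 0.5, 3, 0], [-1, 0.1, 0.5, 4.5, 0], [-1, 0.1, 0.5, 5, 0]])

```text
time: 9.55
tool_pos: [0.5136, 0.0606, 0.1053]
ee_rot: [3.142, -0.0, 2.901]
wrist_force: [-0.8, 0.7, -0.0]
width: 0.0365
```

Call:
step_arm(series=[[-1, 0.3, 0.3, 1, 0], [-1, 0.3, 0.3, 3, 0], [-1, 0.3, 0.3, 5, 0], [-1, 0.3, 0.3, 7, 0], [-1, 0.3, 0.3, 9, 0], [-1, 0.3, 0.3, 11, 0]])

```text
time: 10.3
tool_pos: [0.5136, 0.0608, 0.0944]
ee_rot: [-3.142, 0.001, 2.901]
wrist_force: [0.6, -0.0, 2.1]
width: 0.0363
```

Call:
step_arm(series=[[-1, 0, 0, 5, 0], [-1, 0, 0, 10, 0], [-1, 0, 0, 16, 0], [-1, 0, 0, 24, 0], [-1, 0, 0, 32, 0], [-1, 0, 0, 40, 0], [-1, 0, 0, 48, 0], [-1, 0, 0, 53, 0], [-1, 0, 0, 53, 0]])

```text
time: 11.42
tool_pos: [0.5131, 0.061, 0.0406]
ee_rot: [-3.142, -0.001, 2.901]
wrist_force: [2.5, 1.3, -3.1]
width: 0.0362
```

Call:
step_arm(series=[[-1, -0.4, 0.2, 2, 0], [-1, -0.4, 0.2, 3.5, 0], [-1, -0.4, 0.2, 4.5, 0], [-1, -0.4, 0.2, 5.5, 0], [-1, -0.4, 0.2, 5.5, 0]])

```text
time: 12.05
tool_pos: [0.5137, 0.0609, 0.0364]
ee_rot: [-3.141, -0.0, 2.901]
wrist_force: [-2.5, -0.2, 1.5]
width: 0.0364
```

Call:
step_arm(series=[[-1, 0.3, 0, 0.7, 0], [-1, 0.3, 0, 1.4, 0], [-1, 0.3, 0, 1.4, 0]])

```text
time: 12.42
tool_pos: [0.5137, 0.0609, 0.0364]
ee_rot: [-3.141, 0.001, 2.901]
wrist_force: [-5.6, -0.5, 8.9]
width: 0.0363
```

Call:
step_arm(series=[[-1, 0.3, 0, -1, 0], [0.3, 0.3, 0, -1, 0], [0.3, 0.3, 0, -1, 0], [0.3, 0.3, 0, -1, 0], [0.3, 0.3, 0, -50, 0], [0.3, 0.3, 0, -100, 0], [0.3, 0.3, 0, -100, 0]])

```text
time: 13.3
tool_pos: [0.5166, 0.0613, 0.1398]
ee_rot: [3.139, 0.01, 2.901]
wrist_force: [-0.1, -0.0, 0.4]
width: 0.0609
```

Run:
```python
from h import *
o=robot.get_obs();y=o['ee_rot'][2]
print(toolshift(np.array([.4949,.2228,.03])-o['tool_pos'],y), o['tool_pos'],y,o['width'],o['wrist_force'])
p=snap('scene');print([(r['position'],r['p']) for r in models.pinpoint(p,'spacer')[:2]])
c=proj(p,[.5137,.0618,.06]).round().astype(int)
cv2.imwrite('pics/g.png',cv2.resize(cv2.cvtColor(p['pixels'],4)[c[1]-40:c[1]+30,c[0]-35:c[0]+35],None,fx=5,fy=5))
```

```text
[ 59.57592733 151.68431917 109.77940687] [0.51659891 0.06128659 0.13977941] 2.900888705390055 0.06088998783843161 [-0.07524396 -0.04084562  0.39231156]
[([0.5137, 0.0627, 0.034], 0.52), ([0.4947, 0.2196, -0.0021], 0.52)]
```

View pics/g.png

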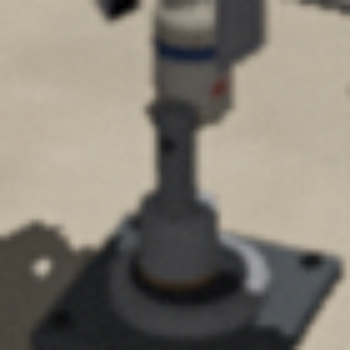

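Call:
step_arm(series=[[0.3, 15, 40, -5, 0], [0.3, 38, 100, 0, 20], [0.3, 58, 151, 40, 90], [0.3, 58, 151, 70, 90], [0.3, 58, 151, 100, 90], [0.3, 58, 151, 100, 90], [0.3, 58, 151, 100, 90], [0.3, 58, 151, 100, 90], [0.3, 58, 151, 100, 90], [0.3, 58, 151, 100, 90], [0.3, 58, 151, 100, 90], [0.3, 58, 151, 100, 90]])

```text
time: 14.9
tool_pos: [0.4921, 0.2214, 0.0333]
ee_rot: [-3.14, 0.001, 1.331]
wrist_force: [-0.0, -0.1, -0.7]
width: 0.061
```

Run:
```python
from h import *
o=robot.get_obs();y=o['ee_rot'][2]
print(toolshift(np.array([.4949,.2228,.002])-o['tool_pos'],y), o['tool_pos'],y,o['width'],o['wrist_force'])
```

```text
[ 2.04466455  2.38899765 31.25160889] [0.4920943  0.22138014 0.03325161] 1.331392003479275 0.06100639707016659 [-0.04047804 -0.09612942 -0.72807548]
```

Call:
step_arm(series=[[0.3, 2, 2.4, 15, 0], [0.3, 2, 2.4, 28, 0], [0.3, 2, 2.4, 31, 0], [-0.4, 2, 2.4, 31, 0], [-0.4, 2, 2.4, 31, 0], [-0.4, 2, 2.4, 31, 0], [-0.4, 2, 2.4, 31, 0], [0.3, 2, 2.4, 31, 0], [0.3, 2, 2.4, 31, 0], [0.3, 2, 2.4, 31, 0], [0.3, 2, 2.4, 31, -45], [0.3, 2, 2.4, 31, -90], [0.3, 2, 2.4, 31, -90], [0.3, 2, 2.4, 31, -90], [0.3, 2, 2.4, 31, -90], [0.3, 2, 2.4, 31, -90], [0.3, 2, 2.4, 31, -90], [0.3, 2, 2.4, 31, -90], [0.3, 2, 2.4, 31, -90], [0.3, 2, 2.4, 31, -90]])

```text
time: 17.4
tool_pos: [0.4958, 0.223, 0.0035]
ee_rot: [3.142, -0.0, 2.9]
wrist_force: [0.5, -0.5, 0.0]
width: 0.0614
```

Call:
step_arm(series=[[-1, 0, 0, 0, 0], [-1, 0, 0, 0, 0], [-1, 0, 0, 0, 0], [-1, 0, 0, 0, 0]])

```text
time: 17.9
tool_pos: [0.4958, 0.223, 0.0036]
ee_rot: [3.142, -0.0, 2.901]
wrist_force: [-0.4, -0.1, 0.5]
width: 0.0418
```

Call:
step_arm(series=[[-1, 0, 0, -60, 0], [-1, 0, 0, -120, 0], [-1, -20, -55, -135, 0], [-1, -40, -110, -135, 0], [-1, -55.9, -153.1, -128, 0], [-1, -55.9, -153.1, -121, 0], [-1, -55.9, -153.1, -121, 0], [-1, -55.9, -153.1, -121, 0], [-1, -55.9, -153.1, -121, 0], [-1, -55.9, -153.1, -121, 0]])

```text
time: 19.15
tool_pos: [0.5137, 0.0617, 0.1248]
ee_rot: [3.141, 0.0, 2.902]
wrist_force: [0.3, -0.2, -0.7]
width: 0.0414
```

Call:
step_arm(series=[[-1, -0.1, -0.4, 6, 0], [-1, -0.1, -0.4, 12, 0], [-1, -0.1, -0.4, 14, 0], [-1, -0.1, -0.4, 15.5, 0], [-1, -0.1, -0.4, 17, 0], [-1, -0.1, -0.4, 18.5, 0]])

```text
time: 19.9
tool_pos: [0.5137, 0.0606, 0.1062]
ee_rot: [3.141, 0.0, 2.901]
wrist_force: [0.2, -0.3, -0.1]
width: 0.0419
```

Call:
step_arm(series=[[-1, 0.1, 0.3, 2, 0], [-1, 0.1, 0.3, 4, 0], [-1, 0.1, 0.3, 6, 0], [-1, 0.1, 0.3, 8, 0], [-1, 0.1, 0.3, 10, 0], [-1, 0.1, 0.3, 12, 0], [-1, 0.1, 0.3, 14, 0]])

```text
time: 20.78
tool_pos: [0.5142, 0.061, 0.0934]
ee_rot: [3.141, 0.002, 2.901]
wrist_force: [-1.1, -0.1, 4.5]
width: 0.0415
```

Call:
step_arm(series=[[-1, 0.3, 0, 2, 0], [-1, 0.3, 0, 4, 0], [-1, 0.3, 0, 6, 0], [-1, 0.3, 0, 9, 0], [-1, 0.3, 0, 13, 0], [-1, 0.3, 0, 18, 0], [-1, 0.3, 0, 23, 0], [-1, 0.3, 0, 27, 0], [-1, 0.3, 0, 28, 0], [-1, 0.3, 0, 28, 0]])

```text
time: 22.02
tool_pos: [0.5131, 0.061, 0.0639]
ee_rot: [-3.142, -0.0, 2.901]
wrist_force: [0.9, 0.2, -1.6]
width: 0.0414
```

Call:
step_arm(series=[[-1, -0.3, 0, 1, 0], [-1, -0.3, 0, 2, 0], [-1, -0.3, 0, 3, 0], [-1, -0.3, 0, 3.5, 0], [-1, -0.3, 0, 3.5, 0]])

```text
time: 22.65
tool_pos: [0.5136, 0.0608, 0.0615]
ee_rot: [-3.141, 0.0, 2.901]
wrist_force: [-3.2, -0.2, 4.9]
width: 0.0417
```

Call:
step_arm(series=[[-1, -0.3, 0, 2.5, 0], [0.3, -0.3, 0, 2.5, 0], [0.3, -0.3, 0, 2.5, 0], [0.3, -0.3, 0, 2.5, 0], [0.3, -0.3, 0, -40, 0], [0.3, -0.3, 0, -85, 0], [0.3, -0.3, 0, -85, 0], [0.3, -0.3, 0, -85, 0]])

```text
time: 23.65
tool_pos: [0.5133, 0.0608, 0.1445]
ee_rot: [-3.141, -0.001, 2.901]
wrist_force: [-0.5, 0.2, 0.1]
width: 0.0612
```

Run:
```python
from h import *
o=robot.get_obs();y=o['ee_rot'][2]
print(toolshift(np.array([.4795,-.1697,.045])-o['tool_pos'],y), o['tool_pos'],y,o['width'],o['wrist_force'])
p=snap('scene')
c=proj(p,[.5137,.0618,.06]).round().astype(int)
cv2.imwrite('pics/i.png',cv2.resize(cv2.cvtColor(p['pixels'],4)[c[1]-40:c[1]+30,c[0]-35:c[0]+35],None,fx=5,fy=5))
```

```text
[ -22.12536458 -231.94819026   99.52040554] [0.51332935 0.06083214 0.14452041] 2.9007864619117267 0.06124014490622219 [-0.47303928  0.19375024  0.08263694]
```

View pics/i.png

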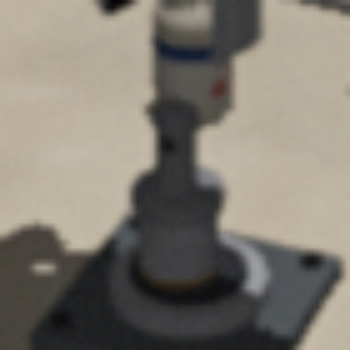

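Washer lies flat on the spacer (crop rows ~175–210, wider disc on top of the sleeve). On to the retainer.

Call:
step_arm(series=[[0.3, -5, -55, 0, 0], [0.3, -10, -110, 0, 10], [0.3, -16, -170, 0, 90], [0.3, -22.1, -232, 0, 90], [0.3, -22.1, -232, 40, 90], [0.3, -22.1, -232, 80, 90], [0.3, -22.1, -232, 99, 90], [0.3, -22.1, -232, 99, 90], [0.3, -22.1, -232, 99, 90], [0.3, -22.1, -232, 99, 90], [0.3, -22.1, -232, 99, 90], [0.3, -22.1, -232, 99, 90], [0.3, -22.1, -232, 99, 90]])

```text
time: 25.32
tool_pos: [0.4797, -0.1696, 0.0461]
ee_rot: [-3.141, -0.0, 1.331]
wrist_force: [0.2, 0.0, -0.7]
width: 0.0608
```

Run:
```python
from h import *
o=robot.get_obs();y=o['ee_rot'][2]
print(toolshift(np.array([.4795,-.1697,.0085])-o['tool_pos'],y), o['tool_pos'],y,o['joint_positions'])
```

```text
[-0.15782177 -0.17925578 37.6220742 ] [ 0.47971165 -0.16958934  0.04612207] 1.330666020551437 [-4.51321749e-01  8.54645845e-02  1.69646122e+00  5.88795599e-05
  1.36046408e+00 -2.11203844e-01]
```

Call:
step_arm(series=[[0.3, 0, 0, 20, 0], [0.3, 0, 0, 34, 0], [0.3, 0, 0, 37, 0], [-0.6, 0, 0, 37, 0], [-0.6, 0, 0, 37, 0], [-0.6, 0, 0, 37, 0], [-0.6, 0, 0, 37, 0], [0.3, 0, 0, 37, 0], [0.3, 0, 0, 37, 0], [0.3, 0, 0, 37, 0], [0.3, 0, 0, 37, -45], [0.3, 0, 0, 37, -90], [0.3, 0, 0, 37, -90], [0.3, 0, 0, 37, -90], [0.3, 0, 0, 37, -90], [0.3, 0, 0, 37, -90], [0.3, 0, 0, 37, -90], [0.3, 0, 0, 37, -90], [0.3, 0, 0, 37, -90], [0.3, 0, 0, 37, -90]])

```text
time: 27.82
tool_pos: [0.4799, -0.1697, 0.0095]
ee_rot: [3.141, -0.0, 2.9]
wrist_force: [0.1, 0.5, -0.4]
width: 0.0613
```

Call:
step_arm(series=[[-1, 0, 0, 0, 0], [-1, 0, 0, 0, 0], [-1, 0, 0, 0, 0], [-1, 0, 0, 0, 0]])

```text
time: 28.32
tool_pos: [0.4799, -0.1698, 0.0095]
ee_rot: [-3.141, -0.0, 2.901]
wrist_force: [0.3, -0.8, -0.2]
width: 0.0316
```

Call:
step_arm(series=[[-1, 0, 0, -60, 0], [-1, 0, 0, -120, 0], [-1, 5, 50, -140, 0], [-1, 10, 110, -140, 0], [-1, 16, 170, -140, 0], [-1, 20, 212, -132, 0], [-1, 22.2, 232, -124, 0], [-1, 22.2, 232, -121, 0], [-1, 22.2, 232, -121, 0], [-1, 22.2, 232, -121, 0], [-1, 22.2, 232, -121, 0]])

```text
time: 29.7
tool_pos: [0.514, 0.06, 0.131]
ee_rot: [3.141, 0.001, 2.899]
wrist_force: [0.9, -0.0, -0.8]
width: 0.0314
```

Call:
step_arm(series=[[-1, 0.2, 0.3, 5, 0], [-1, 0.2, 0.3, 11, 0], [-1, 0.2, 0.3, 13, 0], [-1, 0.2, 0.3, 15, 0], [-1, 0.2, 0.3, 16.5, 0], [-1, 0.2, 0.3, 18, 0]])

```text
time: 30.45
tool_pos: [0.5137, 0.0612, 0.1126]
ee_rot: [3.141, 0.0, 2.901]
wrist_force: [-0.5, -0.9, -0.3]
width: 0.0316
```

Call:
step_arm(series=[[-1, 0, -0.2, 2, 0], [-1, 0, -0.2, 4, 0], [-1, 0, -0.2, 6, 0], [-1, 0, -0.2, 8, 0], [-1, 0, -0.2, 10, 0], [-1, 0, -0.2, 12, 0], [-1, 0, -0.2, 14, 0], [-1, 0, -0.2, 17, 0], [-1, 0, -0.2, 20, 0], [-1, 0, -0.2, 24, 0], [-1, 0, -0.2, 28, 0], [-1, 0, -0.2, 30, 0], [-1, 0, -0.2, 30, 0]])

```text
time: 32.08
tool_pos: [0.5131, 0.0609, 0.0808]
ee_rot: [-3.141, -0.001, 2.901]
wrist_force: [2.9, 0.3, -4.6]
width: 0.0318
```

Call:
step_arm(series=[[-1, -0.4, 0, 1, 0], [-1, -0.4, 0, 2, 0], [-1, -0.4, 0, 3, 0], [-1, -0.4, 0, 4, 0], [-1, -0.4, 0, 4.7, 0], [-1, -0.4, 0, 4.7, 0]])

```text
time: 32.83
tool_pos: [0.5139, 0.0608, 0.0781]
ee_rot: [-3.141, 0.0, 2.901]
wrist_force: [-1.3, 0.9, -1.4]
width: 0.0314
```

Call:
step_arm(series=[[-1, 0, 0, 1, 0], [-1, 0, 0, 1.8, 0], [-1, 0, 0, 1.8, 0]])

```text
time: 33.2
tool_pos: [0.5141, 0.0609, 0.0775]
ee_rot: [3.141, 0.001, 2.901]
wrist_force: [-3.3, 0.5, 5.1]
width: 0.0313
```

Call:
step_arm(series=[[-1, 0.2, 0, 0.7, 0], [-1, 0.2, 0, 1.2, 0], [-1, 0.2, 0, 1.2, 0]])

```text
time: 33.58
tool_pos: [0.5142, 0.0609, 0.0774]
ee_rot: [3.141, 0.002, 2.901]
wrist_force: [-5.8, 1.0, 9.3]
width: 0.0316
```

Home at the predicted height. Release and retreat.

Call:
step_arm(series=[[-1, 0.2, 0, -1, 0], [0.3, 0.2, 0, -1, 0], [0.3, 0.2, 0, -1, 0], [0.3, 0.2, 0, -1, 0], [0.3, 0.2, 0, -40, 0], [0.3, 0.2, 0, -90, 0], [0.3, 30, 40, -110, 0], [0.3, 60, 100, -110, 0], [0.3, 90, 150, -110, 0], [0.3, 90, 150, -110, 0]])

```text
time: 34.83
tool_pos: [0.4605, 0.2316, 0.1846]
ee_rot: [3.141, -0.001, 2.908]
wrist_force: [-0.2, -0.1, -0.1]
width: 0.0614
```

Run:
```python
from h import *
o=robot.get_obs();print(o['tool_pos'],o['time'],o['wrist_force'])
p=snap('scene');t=snap('top')
for q in(p,t):
    for l in['retainer','reagent_bottle','petri_dish','small_dish']:
        for r in models.pinpoint(q,l)[:1]: print(l,np.round(r['position'],4),round(r['p'],2))
c=proj(p,[.5137,.0609,.068]).round().astype(int)
print('washer top/retainer bottom row',[ (z,(proj(p,[.5137,.0609,z])-c+[30,35])*8) for z in(.028,.058,.068,.074,.09,.0935,.108)])
cv2.imwrite('pics/j.png',cv2.resize(cv2.cvtColor(p['pixels'],4)[c[1]-35:c[1]+35,c[0]-30:c[0]+30],None,fx=8,fy=8,interpolation=2))
```

```text
[0.4605388  0.23164557 0.18461434] 34.825 [-0.18500969 -0.13343297 -0.13607186]
retainer [0.5168 0.0592 0.0704] 0.7
reagent_bottle [ 0.6695  0.1485 -0.0021] 0.63
petri_dish [ 0.4215 -0.2438  0.0011] 0.89
small_dish [0.4048 0.2837 0.0013] 0.61
retainer [0.5154 0.0672 0.0669] 0.55
reagent_bottle [ 0.6723  0.1526 -0.0018] 0.85
petri_dish [ 0.4285 -0.2413  0.0034] 0.75
small_dish [ 0.4021  0.2841 -0.0006] 0.92
washer top/retainer bottom row [(0.028, array([241.30037658, 403.2360997 ])), (0.058, array([239.19532992, 312.64686152])), (0.068, array([238.48027377, 281.87491104])), (0.074, array([238.04795978, 263.27057538])), (0.09, array([236.88290939, 213.13343131])), (0.0935, array([236.62565747, 202.06277136])), (0.108, array([235.55058098, 155.7975925 ]))]
```

View pics/j.png

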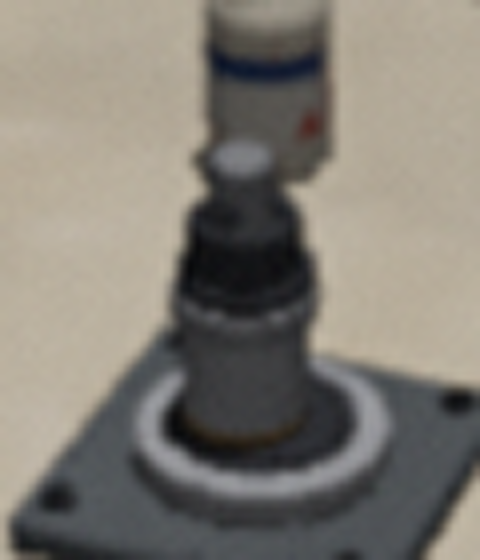

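```bash
python3 -c "
from h import *
print(robot.close_job())"
```

```text
the job is handed in; nothing more can be done
None
```

The shaft is rebuilt in the order asked: spacer, then washer, then retainer with its flange down. I handed the job in with the clock at about 35 s of the 72 s allowed.

- **Shaft axis:** it was found at about (0.5137, 0.0609) m, some 4 mm off my estimate of the foot's middle, mostly towards +y. I estimated it from the camera images and refined it by feel with the spacer.
- **Seating:** each part stopped within about 0.5 mm of the height expected when seated. The largest upward force I read was about 9 N. Forces were read only at the end of each move call, so a brief peak in between would not show.
- **Last picture:** the three parts are stacked closely on the bearing ring, with bare shaft above the retainer and the gripper well clear. The network put the retainer's underside at z = 0.067 to 0.070 m; seated it should be 0.068 m. One of its two sideways readings was about 6 mm off my axis. I trusted the feel and the picture over it.
- **Balls:** the picture is too coarse to show them sprung out. That they are out rests on the retainer's height, which matches the seated position.
- **Bystanders:** the two dishes and the bottle read within about 5 mm of where they started, roughly the networks' error. Nothing was moved near them.

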